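# Set the gap of a pipe fit-up jig with the spacer blade that fits

## Task

Three steel spacer blades hang in the rack, alike except for their thickness. Take the one of middle thickness by its upright grip, hold it over the gap between the two sprung jaws of the fit-up jig, with its flat faces towards the jaws, and push it gently straight down against the drag until you feel its collar land on the jaws. Let go and leave it standing fully home in the gap; do not ram it.

Things in the scene. Friction and masses are not known exactly. Their poses are not given: they have to be found in the camera images.
- spacer_grip (a point): Middle-thickness spacer blade, plain steel, 0.25 kg, upright: 12 mm thick (y), 30 wide (x), z up. Point: middle of the flat grip above the collar, which ends 33 mm above it and starts 32 mm below. Collar 36 (x) x 46 (y) x 8 mm, underside 40 mm below the point; the blade goes on below it to a rounded tip 100 mm below the point. Grip across the 12 mm, 90 to 120 mm above the trolley.
- rack: Fixed dark steel rack, 190 (x) x 74 (y) x 70 mm high, origin under its centre. Three equal wide slots in a row along x at -62, 0 and 62 mm. In each hangs a blade by its collar, which rests on the rack's top; they lift straight out. The blades differ only in thickness: 5, 12 and 24 mm, in any order; flat faces look along y.
- gap (a point): Middle of the gap's mouth, level with the flat tops of the jaws, 90 mm above the trolley. x runs along the slit (jaws 44 mm wide), y across it from jaw to jaw, z up. The mouth is 26 mm across and narrows over 20 mm of depth to 7 mm at rest. With the blade fully home its collar lies on the jaw tops: grip's middle 40 mm above this point, blade's y along this y (either way round).
- jig: Fixed grey jig, 270 (y) x 84 (x) mm, origin under its centre. Two steel jaws, a short pipe sleeve lying behind each. Each jaw gives way outward along y by up to 7 mm against a light spring (4.5 N at rest, 0.5 N more per mm), so the 12 mm blade must be pushed in: 8 to 20 N to part the jaws, then a drag of 4 to 9 N; it does not sink home by its own weight. The collar landing is a hard stop.
Not all that is in view belongs to the job. What is shaped like the part that bears spacer_grip but brown or yellow is not meant.

How it is judged:
At the end, for the whole second after the job is handed in: The middle-thickness spacer stands released and at rest in the gap: its grip's middle within 15 mm of the gap's middle in plan and 34 to 46 mm above the jaw tops (collar down on the jaws), upright within 0.17 rad and square to the gap within 0.2 rad (horizontal distance between spacer_grip and gap below 0.015 m and z of spacer_grip in the frame of gap between 0.034 and 0.046 m and angle between spacer_grip's own z axis and vertical below 0.17 rad and angle between the y axis of spacer_grip and the y axis of gap, either way round below 0.2 rad and linear speed of spacer below 0.02 m/s); the robot touches nothing.
It fails at once if the spacer is rammed: it presses on the jig or its jaws with more than 80 N (contact force between spacer and jig above 80 N).
It also fails if it takes over 38 s, if anything falls off the work surface, if the arm or the gripper's body presses on something with over 40 N, if the wrist force passes 120 N, or if a joint passes its speed limit or range.

## Robot

A 6-joint arm with a two-finger parallel gripper is mounted at the origin on a cart in front of the work surface, level with it; the furniture and walls round the work are solid. World frame = base frame: x ahead of the robot, y to its left, z up, the work surface at z = 0. Lengths are in m, angles in rad, forces in N, time in s.
With the tool pointing down it reaches from about 0.3 to 0.825 m from the base axis. Payload 5.4 kg.
Tool frame: the origin (TCP) lies between the finger pads; the fingertips stand 14 mm ahead of it and the grasp point (between the pads) lies 5 mm behind it; z points along the fingers, y is the line along which they close (so a half turn about z gives the same grasp; the last joint's range is limited). The gripper opens to 92 mm and grips with 3 to 60 N. Pads are 20 mm wide; open, the fingers measure 128 mm over their backs; the gripper's body (75 mm by 189 mm) begins 69 mm behind the grasp point.
Start: joints at [-1.373, 0.158, 1.597, -0, 1.386, -0.21], TCP at [0.228, -0.528, 0.205] pointing down, gripper open.
Joint ranges: [-2.91, 2.91], [-0.94, 2.29], [0.18, 2.7], [-1.29, 4.43], [0.17, 2.64], [-3, 3]. Speed limits (rad/s): [2.57, 2.57, 3.14, 3.14, 3.14, 3.14].

## Interface

Orientations are given as a unit quaternion [x, y, z, w].
In Python, from rig import env gives the robot as it stands.
- The arm moves only by the shell command python3 -m creep 'ROWS' [FORCE]. ROWS is JSON, a list of rows, each an object of numbers: "x", "y", "z": the shift along the tool's x, y, z in cm; "rx", "ry", "rz": the turn, a rotation vector about the tool's x, y, z in degrees; "hand": the opening in per cent of the stroke, from 0 (shut) to 100 (fully open). A call has 1 to 8 rows; each row shifts and turns the commanded pose from where the row before left it, along the tool's axes as they then stand; what a row does not reach is not made up. A row lasts 1/12 s, in which the tool goes at most 41.7 mm and 7.16 degrees, less where a joint would pass 70% of its speed; a pose out of reach is approached as far as the arm can. A call is refused whole if a number of a shift passes 4.17 or a number of a turn 7.16, either way. A call with a gripper value outside its range is refused whole. The fingers move at their own pace and stop on an object; FORCE is the grip in N (left out, the last holds). Time passes only in rows, so rows that do not move let the fingers close. It gives the time, the measured TCP pose, the force and the opening at its end, in the units of the state.
- env.sense(): the state, without advancing time (a new reading comes with each control period).
- env.read_camera(name): name is "scene" or "top"; returns a dict with "image" (384x512x3 uint8, blue, green, red), "K" (3x3 intrinsics, pixels), "D" ([k1, k2, p1, p2, k3] as OpenCV has them; the pictures are not rectified), "xyz" and "attitude" of the camera in the world. Camera axes: x right, y up, looking along -z (the intrinsics and any distortion apply to the point x, -y, -z); pixel columns grow to the right and rows downward; lengths in m; the calibration is good to about 2 mm. A picture is of the moment at which its call begins. There is no depth.
- env.job_done(): hands the job in, once; it reports no verdict.
Trained networks look in the newest picture that a camera, given by its name, has taken for a name from the list of things; names that differ only in an ending like _2 or _b are one class to them, and where a whole thing is asked for, a point or a joint stands for the part that bears it (a point fixed in the world has none). Each returns a list of dicts, best first, with "conf" (0 to 1); they miss things now and then, are a little off and sometimes report something else, mostly with a low value. They report only what shows in the picture. A call takes as long as a camera call. They do not tell look-alikes from the thing itself.
- env.silhouettes(name, camera): "pixels" (384x512 bool, what is visible of it) and "bbox" ([left, top, width, height] in pixels, round what is visible of it).
The state is a dict: "time_s": time; "joint_pos": joint angles; "joint_velocities": joint speeds; "joint_efforts": joint torques, N m; "ee_pos": TCP position; "tool_rot": TCP orientation; "ft_force": force on the tool from outside, world axes, zero at the start; "ft_torque": the same for the moment, N m; "finger_gap": finger opening in m.
Only numpy, scipy, OpenCV 4.12 (cv2) and the standard library are available. Lean on these libraries where they do the work, as an engineer would, in place of code of your own. Each camera call takes 0.05 s, during which the arm holds its last target. There are 200 camera calls.

## Working session

There is one attempt and no reset: what is moved stays moved. The work goes in short steps, Python scripts to look and compute and a shell command to move; the robot and the scene stay as the last step left them, time stands still between calls to the robot, and variables do not carry over. Pictures are saved under pics/ and viewed, on a budget of 10 in all, crops included, one or two more only if the job needs it, and the job is handed in when it is done.

```bash
mkdir -p pics
cat > h.py <<'E'
from rig import env
import numpy as np, cv2
from scipy.spatial.transform import Rotation as R
def cam(n):
    c=env.read_camera(n); c={k:np.array(v) for k,v in c.items()}
    return c
def rot(c):
    a=c["attitude"]; return R.from_quat(a).as_matrix() if a.size==4 else a.reshape(3,3)
def ray(c,uv):
    p=cv2.undistortPoints(np.array([[uv]],float),c["K"].astype(float),c["D"].astype(float))[0,0]
    return rot(c)@np.array([p[0],-p[1],-1.])
def atz(c,uv,z):
    d=ray(c,uv); return c["xyz"]+d*(z-c["xyz"][2])/d[2]
def proj(c,P):
    q=(np.atleast_2d(P)-c["xyz"])@rot(c); q=q*[1,-1,-1]
    return cv2.projectPoints(q,np.zeros(3),np.zeros(3),c["K"].astype(float),c["D"].astype(float))[0][:,0]
E
python3 - <<'E'
from h import *
print(env.sense())
for n in("scene","top"):
    c=cam(n); cv2.imwrite(f"pics/{n}0.png",c["image"]); print(n,c["K"].tolist(),c["D"],c["xyz"],c["attitude"])
    for t in("spacer_grip","rack","jig"):
        for s in env.silhouettes(t,n)[:5]:
            v,u=np.nonzero(s["pixels"]); print(t,s["conf"],s["bbox"],u.mean().round(1),v.mean().round(1),len(u))
E
```

```text
{'time_s': 0.0, 'joint_pos': array([-1.37306664e+00,  1.59049810e-01,  1.59821030e+00, -3.45842525e-05,
        1.38618596e+00, -2.10109465e-01]), 'joint_velocities': array([ 4.26475283e-06,  8.47117888e-04,  5.10988612e-04, -6.80490894e-04,
        6.66549436e-04,  5.49219638e-04]), 'joint_efforts': array([ 4.01846501e-04, -3.85575557e+01, -3.22105050e+01,  7.02240737e-02,
        3.81319004e-02, -1.38795776e-04]), 'ee_pos': array([ 0.22789774, -0.52721677,  0.20412949]), 'tool_rot': array([ 9.79279285e-01,  2.02512279e-01, -1.12588452e-05, -9.26794659e-04]), 'ft_force': array([-0.33372852, -0.48397981, -0.75516312]), 'ft_torque': array([ 0.01328747,  0.09217144, -0.03063221]), 'finger_gap': 0.09211358878286871}
scene [[382.356906895888, 0.0, 252.79028596356292], [0.0, 382.356906895888, 195.52518342088158], [0.0, 0.0, 1.0]] [-0.07134134  0.          0.          0.          0.        ] [ 1.11126771 -0.54142917  0.70219717] [0.390777   0.17278834 0.36517215 0.82709541]
spacer_grip 0.79 [225.4, 209.8, 23.7, 34.8] 238.2 225.6 485
spacer_grip 0.78 [147.6, 200.9, 24.6, 45.5] 159.4 224.3 516
rack 0.94 [180.5, 207.2, 80.2, 52.8] 221.7 233.6 1216
rack 0.53 [253.0, 147.3, 83.6, 65.2] 293.3 177.4 2491
jig 0.91 [256.2, 150.0, 78.6, 59.6] 293.6 177.3 2492
top [[365.4783245100792, 0.0, 258.68886788220135], [0.0, 365.4783245100792, 190.18962489272639], [0.0, 0.0, 1.0]] [-0.0540454  0.         0.         0.         0.       ] [ 0.49862011 -0.02578938  0.9424672 ] [-0.01509199  0.00648305  0.71404158 -0.69991058]
spacer_grip 0.86 [356.5, 142.4, 19.3, 19.2] 365.5 150.8 328
spacer_grip 0.68 [304.8, 137.4, 16.3, 18.5] 311.7 147.3 308
spacer_grip 0.52 [352.1, 203.8, 21.2, 15.5] 363.9 211.0 314
rack 0.67 [290.6, 133.3, 46.5, 82.7] 315.0 172.6 1531
jig 0.83 [132.5, 177.4, 110.2, 35.2] 186.5 194.9 3495
```

View pics/scene0.png

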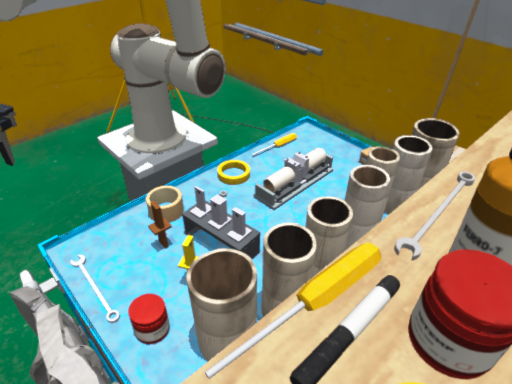

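View pics/top0.png

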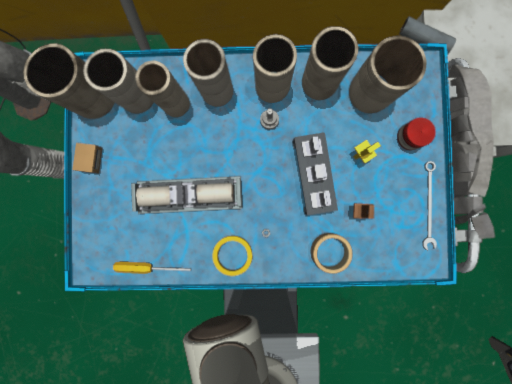

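The views show the steel rack at top (315,172) and scene (222,225), with three grey blades at top (312,146), (317,172) and (320,199). The look-alikes are a brown one at top (363,211) and a yellow one at top (367,151), and neither is wanted. The jig is at top (187,195). Next is a close crop to compare the blade thicknesses.

Run:
```python
from h import *
a=cv2.imread("pics/top0.png")[125:220,285:345]; b=cv2.imread("pics/scene0.png")[170:260,175:270]
j=cv2.imread("pics/top0.png")[170:220,125:250]
a=cv2.resize(a,None,fx=6,fy=6,interpolation=cv2.INTER_CUBIC); b=cv2.resize(b,None,fx=4,fy=4,interpolation=cv2.INTER_CUBIC);j=cv2.resize(j,(400,160),interpolation=cv2.INTER_CUBIC)
o=np.zeros((570,780,3),np.uint8); o[:a.shape[0],:360]=a; o[:360,370:750]=b; o[365:525,370:770]=j
cv2.imwrite("pics/crop.png",o)
```

```text
(no output)
```

View pics/crop.png

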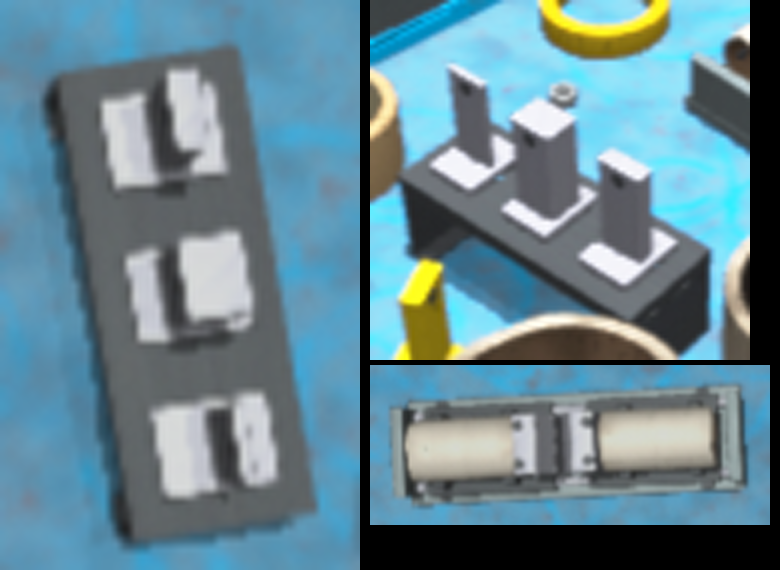

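```bash
cat > fit.py <<'E'
from h import *
ct=cam("top"); cs=cam("scene")
cc=np.array([(62,75),(238,45),(318,515),(130,540)])/6+[285,125]
P=np.array([atz(ct,p,.07)[:2] for p in cc]); rc=P.mean(0)
ax=(P[0]+P[1]-P[2]-P[3]); ra=np.arctan2(ax[1],ax[0])
print("rack",rc,ra, np.linalg.norm(ax)/2, np.linalg.norm(P[0]-P[1]))
s=env.silhouettes("jig","top")[0]
c=cv2.findContours(s["pixels"].astype(np.uint8),0,1)[0]; c=max(c,key=cv2.contourArea)
q=cv2.boxPoints(cv2.minAreaRect(c)); J=np.array([atz(ct,p,.03)[:2] for p in q])
e=sorted([(np.linalg.norm(J[i]-J[i-1]),i) for i in range(4)]); i=e[-1][1]; d=J[i]-J[i-1]
if d[1]<0:d=-d
print("jig",J.mean(0),np.arctan2(d[1],d[0]),e[-1][0],e[0][0])
g=atz(ct,(182.8,194.4),.09); print("gap",g)
ja=np.arctan2(d[1],d[0])-np.pi/2
def box(c,a,lx,ly,z0,z1,ox=0,oy=0):
    M=R.from_euler('z',a).as_matrix()
    return [M@np.array([ox+sx*lx/2,oy+sy*ly/2,z])+[c[0],c[1],0] for z in(z0,z1) for sx,sy in((1,1),(1,-1),(-1,-1),(-1,1))]
def draw(im,cm,pts,col,k,o):
    p=((proj(cm,np.array(pts))-o+.5)*k*16).astype(int)
    for i in range(4):
        for a,b in((i,(i+1)%4),(4+i,4+(i+1)%4),(i,4+i)): cv2.line(im,tuple(map(int,p[a])),tuple(map(int,p[b])),col,1,cv2.LINE_AA,4)
def view(cm,u,v,w,h,k):
    im=cv2.resize(cm["image"][v:v+h,u:u+w],None,fx=k,fy=k,interpolation=cv2.INTER_CUBIC)
    draw(im,cm,box(rc,ra,.19,.074,0.07,.07),(0,255,255),k,(u,v))
    for x,t in((.062,.012),(0,.024),(-.062,.005)):
        draw(im,cm,box(rc,ra,.036,.046,.07,.078,x),(0,0,255),k,(u,v))
        draw(im,cm,box(rc,ra,.030,t,.078,.143,x),(0,255,0),k,(u,v))
    draw(im,cm,box(g,ja,.044,.026,.09,.09),(0,255,0),k,(u,v))
    draw(im,cm,box(J.mean(0),ja,.084,.27,0,.0),(255,0,255),k,(u,v))
    return im
o=np.zeros((600,790,3),np.uint8)
for im,(y,x) in((view(ct,285,125,60,95,5),(0,0)),(view(cs,175,175,95,90,4),(0,310)),(view(ct,150,170,70,48,6),(365,310))):
    im=im[:600-y,:790-x]; o[y:y+im.shape[0],x:x+im.shape[1]]=im
cv2.imwrite("pics/fit.png",o)
E
python3 fit.py
```

```text
rack [ 0.56176761 -0.15365112] 0.13159559784029212 0.18894127861047688 0.07157435758450881
jig [0.51812239 0.16841033] 1.6005090276499305 0.2771426618972126 0.08190162125981182
gap [0.51845947 0.16242689 0.09      ]
```

View pics/fit.png

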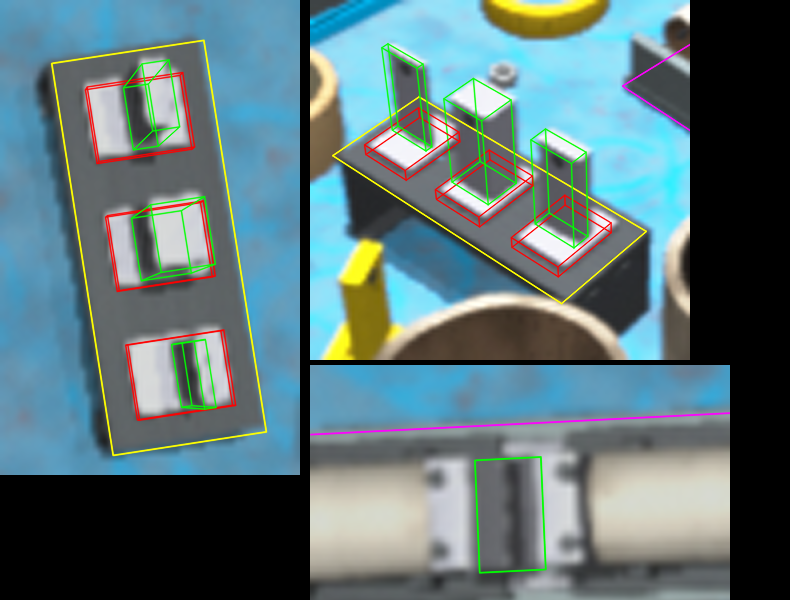

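The crop and overlay show the 24 mm blade in the middle, the 5 mm one nearest the robot (top 320,199) and the 12 mm one at the far end (top 312,146; scene 238,226). The rack and gap outlines fit well. The target blade is at about (0.623, -0.146) with yaw 0.13.

```bash
python3 -m creep '[{"rz":5.27},{"rz":5.27},{"rz":5.27},{"x":3.16,"y":-2.33},{"x":3.16,"y":-2.33},{"x":3.16,"y":-2.33},{"x":3.16,"y":-2.33},{"x":3.16,"y":-2.33}]' 30; python3 -m creep '[{"x":3.16,"y":-2.33},{"x":3.16,"y":-2.33},{"x":3.16,"y":-2.33},{"x":3.16,"y":-2.33},{"x":3.16,"y":-2.33},{"x":3.16,"y":-2.33},{"x":3.16,"y":-2.33},{"x":3.16,"y":-2.33}]'
```

```text
invalid input at $[0]: expected keys x, y, z, rx, ry, rz, hand
invalid input at $[0]: expected keys x, y, z, rx, ry, rz, hand
```

```bash
python3 -m creep '[{"x":0,"y":0,"z":0,"rx":0,"ry":0,"rz":5.27,"hand":100},{"x":0,"y":0,"z":0,"rx":0,"ry":0,"rz":5.27,"hand":100},{"x":0,"y":0,"z":0,"rx":0,"ry":0,"rz":5.27,"hand":100},{"x":3.16,"y":-2.33,"z":0,"rx":0,"ry":0,"rz":0,"hand":100},{"x":3.16,"y":-2.33,"z":0,"rx":0,"ry":0,"rz":0,"hand":100},{"x":3.16,"y":-2.33,"z":0,"rx":0,"ry":0,"rz":0,"hand":100},{"x":3.16,"y":-2.33,"z":0,"rx":0,"ry":0,"rz":0,"hand":100},{"x":3.16,"y":-2.33,"z":0,"rx":0,"ry":0,"rz":0,"hand":100}]' 30
```

```text
time_s: 1.22
ee_pos: [0.3703, -0.3902, 0.2053]
tool_rot: [0.998, 0.066, 0.0, 0.0]
ft_force: [0.4, -0.8, -0.2]
finger_gap: 0.0918
```

```bash
python3 -m creep '[{"x":3.16,"y":-2.33,"z":0,"rx":0,"ry":0,"rz":0,"hand":100},{"x":3.16,"y":-2.33,"z":0,"rx":0,"ry":0,"rz":0,"hand":100},{"x":3.16,"y":-2.33,"z":0,"rx":0,"ry":0,"rz":0,"hand":100},{"x":3.16,"y":-2.33,"z":0,"rx":0,"ry":0,"rz":0,"hand":100},{"x":3.16,"y":-2.33,"z":0,"rx":0,"ry":0,"rz":0,"hand":100},{"x":3.16,"y":-2.33,"z":0,"rx":0,"ry":0,"rz":0,"hand":100},{"x":3.16,"y":-2.33,"z":0,"rx":0,"ry":0,"rz":0,"hand":100},{"x":1.5,"y":-1.1,"z":0,"rx":0,"ry":0,"rz":0,"hand":100}]'
cat > now.py <<'E'
from h import *
import sys
def delta(x,y,z,yaw):
    s=env.sense(); M=R.from_quat(s["tool_rot"]).as_matrix()
    d=M.T@(np.array([x,y,z])-s["ee_pos"])*100
    th=np.arctan2(M[1,0],M[0,0]); print("t",s["time_s"].__round__(2),"pos",s["ee_pos"].round(4),"cm",d.round(2),"rz",np.degrees(th-yaw).round(2),"tilt",np.degrees(np.arccos(-M[2,2])).round(2),"F",s["ft_force"].round(1),"gap",round(s["finger_gap"],4))
delta(*map(float,sys.argv[1:5]))
if len(sys.argv)>5:
    k=5; c=cam("scene");u,v,w,h=map(int,sys.argv[6:10]); a=cv2.resize(c["image"][v:v+h,u:u+w],None,fx=k,fy=k,interpolation=cv2.INTER_CUBIC)
    cv2.imwrite("pics/"+sys.argv[5],a)
E
python3 now.py .6232 -.1455 .11 .1316 a.png 175 150 110 110
```

```text
time_s: 1.88
ee_pos: [0.583, -0.1843, 0.2051]
tool_rot: [0.998, 0.067, 0.001, -0.0]
ft_force: [0.7, 0.2, 0.5]
finger_gap: 0.0921
t 1.88 pos [ 0.583  -0.1843  0.2051] cm [ 4.49 -3.3   9.52] rz 0.2 tilt 0.09 F [0.7 0.2 0.5] gap 0.0921
```

View pics/a.png

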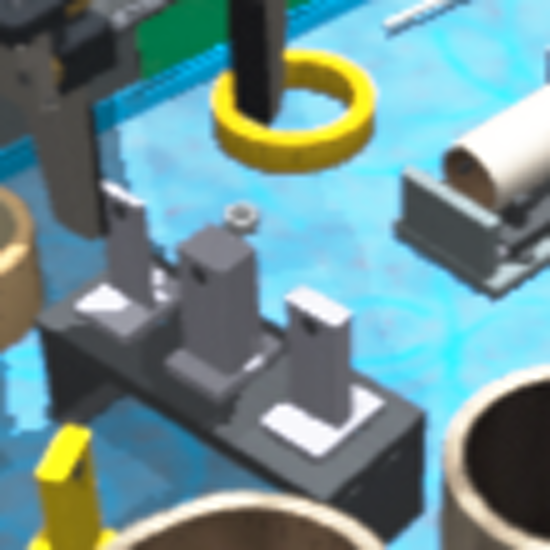

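The crop shows the target blade front right at crop (320,355), clearly thicker than the rear one (130,245). The fingers are above and short of it. Next I move over it.

```bash
python3 -m creep '[{"x":2.2,"y":-1.65,"z":0,"rx":0,"ry":0,"rz":0.2,"hand":100},{"x":2.2,"y":-1.65,"z":0,"rx":0,"ry":0,"rz":0,"hand":100},{"x":0,"y":0,"z":0,"rx":0,"ry":0,"rz":0,"hand":100},{"x":0,"y":0,"z":0,"rx":0,"ry":0,"rz":0,"hand":100}]' >/dev/null
python3 now.py .6232 -.1455 .11 .1316
```

```text
t 2.27 pos [ 0.6201 -0.149   0.2049] cm [ 0.36 -0.31  9.49] rz -0.08 tilt 0.03 F [ 0.1 -1.1 -0.7] gap 0.0916
```

```bash
python3 -m creep '[{"x":0.35,"y":-0.3,"z":2,"rx":0,"ry":0,"rz":0,"hand":100},{"x":0,"y":0,"z":2,"rx":0,"ry":0,"rz":0,"hand":100},{"x":0,"y":0,"z":2,"rx":0,"ry":0,"rz":0,"hand":100},{"x":0,"y":0,"z":2,"rx":0,"ry":0,"rz":0,"hand":100},{"x":0,"y":0,"z":1,"rx":0,"ry":0,"rz":0,"hand":100},{"x":0,"y":0,"z":0.5,"rx":0,"ry":0,"rz":0,"hand":100},{"x":0,"y":0,"z":0,"rx":0,"ry":0,"rz":0,"hand":100},{"x":0,"y":0,"z":0,"rx":0,"ry":0,"rz":0,"hand":100}]' >/dev/null
python3 now.py .6232 -.1455 .11 .1316 b.png 175 130 130 110
```

```text
t 2.93 pos [ 0.6233 -0.1468  0.1112] cm [ 0.   -0.13  0.12] rz -0.21 tilt 0.08 F [-0.   0.7  0.5] gap 0.0919
```

View pics/b.png

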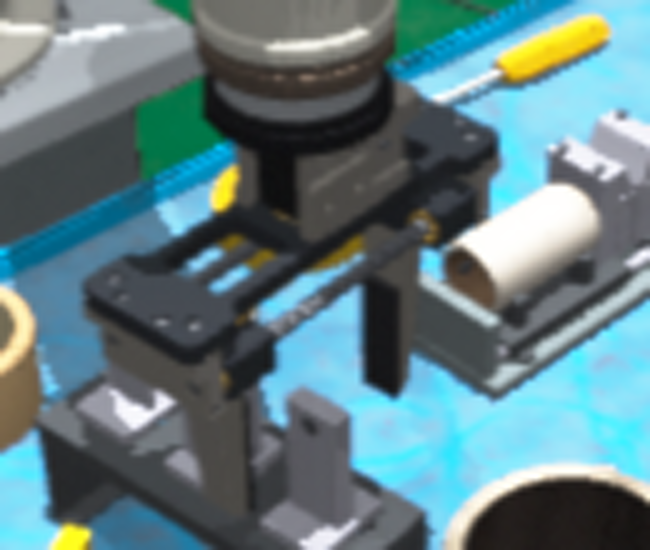

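Run:
```python
from h import *
c=cam("scene"); s=env.sense(); M=R.from_quat(s["tool_rot"]).as_matrix()
for n,p in(("tip mid",[0,0,.014]),("tip -y",[0,-.046,.014]),("tip +y",[0,.046,.014])):
    print(n,((proj(c,s["ee_pos"]+M@np.array(p))-[175,130]+.5)*5).round(0))
for z in(.143,.097,.078): print(z,((proj(c,[.6233,-.1468,z])-[175,130]+.5)*5).round(0))
```

```text
tip mid [[312. 483.]]
tip -y [[378. 431.]]
tip +y [[241. 539.]]
0.143 [[308. 408.]]
0.097 [[311. 484.]]
0.078 [[312. 514.]]
```

The fingers straddle the blade within a few mm, so I close.

```bash
python3 -m creep '[{"x":0,"y":-0.1,"z":0.1,"rx":0,"ry":0,"rz":0,"hand":50},{"x":0,"y":0,"z":0,"rx":0,"ry":0,"rz":0,"hand":25},{"x":0,"y":0,"z":0,"rx":0,"ry":0,"rz":0,"hand":0},{"x":0,"y":0,"z":0,"rx":0,"ry":0,"rz":0,"hand":0},{"x":0,"y":0,"z":0,"rx":0,"ry":0,"rz":0,"hand":0},{"x":0,"y":0,"z":0,"rx":0,"ry":0,"rz":0,"hand":0},{"x":0,"y":0,"z":0,"rx":0,"ry":0,"rz":0,"hand":0},{"x":0,"y":0,"z":0,"rx":0,"ry":0,"rz":0,"hand":0}]' 30
python3 -m creep '[{"x":0,"y":0,"z":0,"rx":0,"ry":0,"rz":0,"hand":0},{"x":0,"y":0,"z":0,"rx":0,"ry":0,"rz":0,"hand":0},{"x":0,"y":0,"z":0,"rx":0,"ry":0,"rz":0,"hand":0},{"x":0,"y":0,"z":0,"rx":0,"ry":0,"rz":0,"hand":0}]' 40
```

```text
time_s: 3.7
ee_pos: [0.6229, -0.1451, 0.1091]
tool_rot: [0.998, 0.064, -0.0, -0.0]
ft_force: [0.1, -0.6, 0.4]
finger_gap: 0.0408
time_s: 4.03
ee_pos: [0.6229, -0.1451, 0.1091]
tool_rot: [0.998, 0.064, -0.0, -0.0]
ft_force: [-0.8, 3.1, 0.9]
finger_gap: 0.0141
```

```bash
python3 -m creep '[{"x":0,"y":0,"z":0,"rx":0,"ry":0,"rz":0,"hand":0},{"x":0,"y":0,"z":0,"rx":0,"ry":0,"rz":0,"hand":0},{"x":0,"y":0,"z":0,"rx":0,"ry":0,"rz":0,"hand":0},{"x":0,"y":0,"z":0,"rx":0,"ry":0,"rz":0,"hand":0},{"x":0,"y":0,"z":0,"rx":0,"ry":0,"rz":0,"hand":0}]' 40
```

```text
time_s: 4.45
ee_pos: [0.6227, -0.1449, 0.1089]
tool_rot: [0.998, 0.064, -0.0, -0.0]
ft_force: [-0.2, 1.0, -0.2]
finger_gap: 0.0115
```

Held, and the opening of 11.5 mm confirms the 12 mm blade. I lift it.

```bash
python3 -m creep '[{"x":0,"y":0,"z":-1,"rx":0,"ry":0,"rz":0,"hand":0},{"x":0,"y":0,"z":-2,"rx":0,"ry":0,"rz":0,"hand":0},{"x":0,"y":0,"z":-2.5,"rx":0,"ry":0,"rz":0,"hand":0},{"x":0,"y":0,"z":-2.5,"rx":0,"ry":0,"rz":0,"hand":0},{"x":0,"y":0,"z":-2.5,"rx":0,"ry":0,"rz":0,"hand":0},{"x":0,"y":0,"z":-1.5,"rx":0,"ry":0,"rz":0,"hand":0},{"x":0,"y":0,"z":0,"rx":0,"ry":0,"rz":2.9,"hand":0},{"x":0,"y":0,"z":0,"rx":0,"ry":0,"rz":2.9,"hand":0}]' 50
python3 now.py .5185 .1624 .229 .03
```

```text
time_s: 5.12
ee_pos: [0.6237, -0.1456, 0.2317]
tool_rot: [1.0, 0.012, 0.002, 0.001]
ft_force: [0.7, -0.4, -3.9]
finger_gap: 0.0117
t 5.12 pos [ 0.6237 -0.1456  0.2317] cm [ -9.75 -31.05   0.18] rz -0.3 tilt 0.21 F [ 0.7 -0.4 -3.9] gap 0.0117
```

```bash
python3 -m creep '[{"x":-0.5,"y":-1.5,"z":0,"rx":0,"ry":0,"rz":-0.3,"hand":0},{"x":-1,"y":-3.1,"z":0,"rx":0,"ry":0,"rz":0,"hand":0},{"x":-1,"y":-3.1,"z":0,"rx":0,"ry":0,"rz":0,"hand":0},{"x":-1,"y":-3.1,"z":0,"rx":0,"ry":0,"rz":0,"hand":0},{"x":-1,"y":-3.1,"z":0,"rx":0,"ry":0,"rz":0,"hand":0},{"x":-1,"y":-3.1,"z":0,"rx":0,"ry":0,"rz":0,"hand":0},{"x":-1,"y":-3.1,"z":0,"rx":0,"ry":0,"rz":0,"hand":0},{"x":-1,"y":-3.1,"z":0,"rx":0,"ry":0,"rz":0,"hand":0}]' 50 >/dev/null
python3 -m creep '[{"x":-1,"y":-3.1,"z":0,"rx":0,"ry":0,"rz":0,"hand":0},{"x":-0.9,"y":-3,"z":0,"rx":0,"ry":0,"rz":0,"hand":0},{"x":-0.4,"y":-1.2,"z":0,"rx":0,"ry":0,"rz":0,"hand":0},{"x":0,"y":0,"z":0,"rx":0,"ry":0,"rz":0,"hand":0},{"x":0,"y":0,"z":0,"rx":0,"ry":0,"rz":0,"hand":0}]' 50 >/dev/null
python3 now.py .5185 .1624 .229 .03 c.png 215 80 130 115
```

```text
t 6.2 pos [0.5153 0.1564 0.2295] cm [ 0.34 -0.59  0.05] rz 0.2 tilt 0.07 F [ 0.3  0.3 -1.9] gap 0.012
```

View pics/c.png

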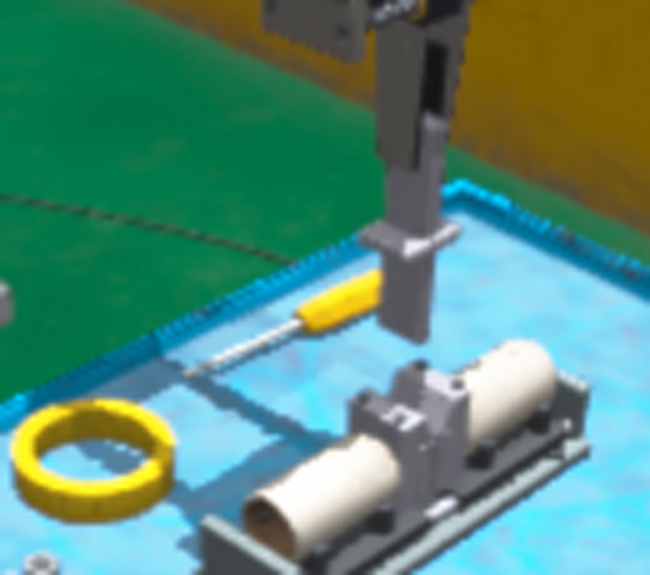

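```bash
cat > ov.py <<'E'
from h import *
import sys
def box(M,c,lx,ly,z0,z1):
    return [M@np.array([sx*lx/2,sy*ly/2,z])+c for z in(z0,z1) for sx,sy in((1,1),(1,-1),(-1,-1),(-1,1))]
def draw(im,cm,pts,col,k,o):
    p=((proj(cm,np.array(pts))-o+.5)*k*16).astype(int)
    for i in range(4):
        for a,b in((i,(i+1)%4),(4+i,4+(i+1)%4),(i,4+i)): cv2.line(im,tuple(map(int,p[a])),tuple(map(int,p[b])),col,1,cv2.LINE_AA,4)
def go(cm,u,v,w,h,k,off,g=(.5185,.1624,.09),ja=.03):
    s=env.sense(); M=R.from_quat(s["tool_rot"]).as_matrix()@np.diag([1,-1,-1.])
    c=s["ee_pos"]+np.array(off)
    im=cv2.resize(cm["image"][v:v+h,u:u+w],None,fx=k,fy=k,interpolation=cv2.INTER_CUBIC)
    draw(im,cm,box(M,c,.03,.012,-.1,.033),(0,255,0),k,(u,v)); draw(im,cm,box(M,c,.036,.046,-.04,-.032),(0,0,255),k,(u,v))
    G=R.from_euler('z',ja).as_matrix()
    draw(im,cm,box(G,np.array(g),.044,.026,0,0),(0,255,255),k,(u,v))
    return im
E
python3 - <<'E'
from ov import *
a=go(cam("scene"),260,90,70,98,6,(0,0,.001)); b=go(cam("top"),150,165,60,60,6,(0,0,.001))
o=np.zeros((588,790,3),np.uint8); o[:588,:420]=a; o[:360,425:785]=b; cv2.imwrite("pics/d.png",o)
E
```

```text
(no output)
```

View pics/d.png

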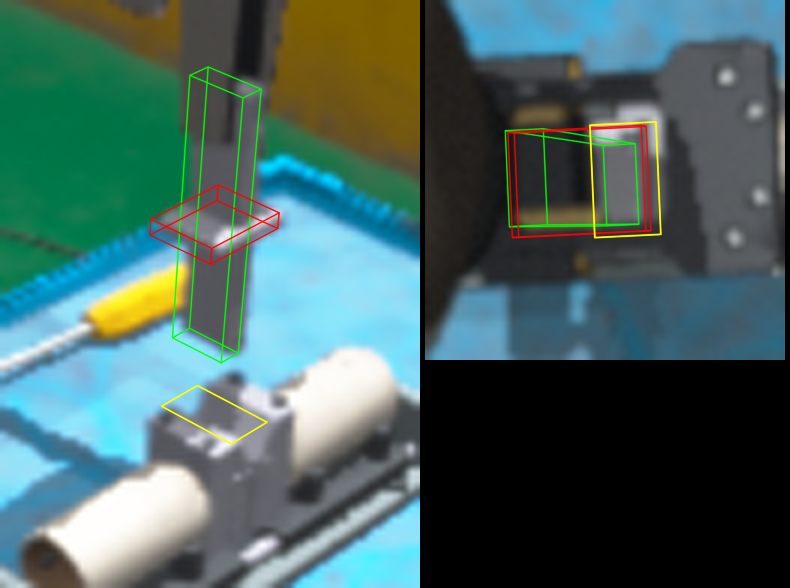

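The blade hangs upright over the gap. The collar is at (215,215), the tip at (215,345) and the mouth near (218,406) in the scene half. Blade and jig share the same camera offset of about 1.5 px, so their relative position is fine. I correct by the remaining shift and lower.

```bash
python3 -m creep '[{"x":0.34,"y":-0.6,"z":0,"rx":0,"ry":0,"rz":0.2,"hand":0},{"x":0,"y":0,"z":1,"rx":0,"ry":0,"rz":0,"hand":0},{"x":0,"y":0,"z":1.5,"rx":0,"ry":0,"rz":0,"hand":0},{"x":0,"y":0,"z":1,"rx":0,"ry":0,"rz":0,"hand":0},{"x":0,"y":0,"z":0.5,"rx":0,"ry":0,"rz":0,"hand":0},{"x":0,"y":0,"z":0,"rx":0,"ry":0,"rz":0,"hand":0},{"x":0,"y":0,"z":0,"rx":0,"ry":0,"rz":0,"hand":0}]' 60 >/dev/null
python3 now.py .5185 .1624 .129 .03 e.png 250 90 90 110
```

```text
t 6.93 pos [0.5183 0.1626 0.1888] cm [0.03 0.02 5.98] rz -0.08 tilt 0.04 F [ 0.6  0.5 -1.9] gap 0.0116
```

View pics/e.png

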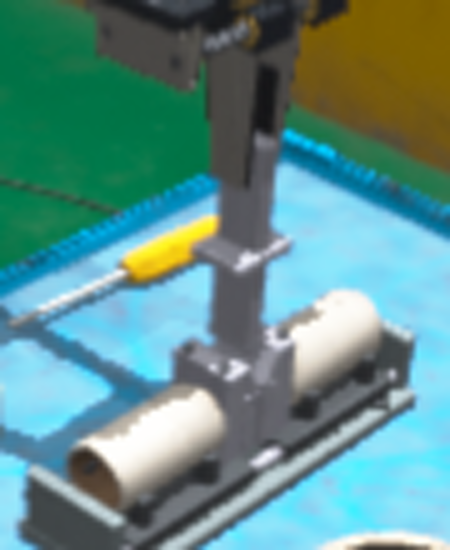

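The blade tip has entered the mouth between the jaws, at about crop (240,350). I push down gently, watching the force.

```bash
python3 -m creep '[{"x":0,"y":0,"z":0.4,"rx":0,"ry":0,"rz":0,"hand":0},{"x":0,"y":0,"z":0.4,"rx":0,"ry":0,"rz":0,"hand":0},{"x":0,"y":0,"z":0.4,"rx":0,"ry":0,"rz":0,"hand":0},{"x":0,"y":0,"z":0.3,"rx":0,"ry":0,"rz":0,"hand":0}]' 60; python3 -m creep '[{"x":0,"y":0,"z":0.3,"rx":0,"ry":0,"rz":0,"hand":0},{"x":0,"y":0,"z":0.3,"rx":0,"ry":0,"rz":0,"hand":0},{"x":0,"y":0,"z":0.3,"rx":0,"ry":0,"rz":0,"hand":0}]' 60;  python3 -m creep '[{"x":0,"y":0,"z":0.3,"rx":0,"ry":0,"rz":0,"hand":0},{"x":0,"y":0,"z":0.3,"rx":0,"ry":0,"rz":0,"hand":0},{"x":0,"y":0,"z":0.3,"rx":0,"ry":0,"rz":0,"hand":0}]' 60; python3 now.py .5185 .1624 .129 .03
```

```text
time_s: 7.32
ee_pos: [0.5182, 0.1627, 0.1736]
tool_rot: [1.0, 0.014, -0.0, 0.0]
ft_force: [-0.3, -0.3, -2.9]
finger_gap: 0.0117
time_s: 7.57
ee_pos: [0.5195, 0.1634, 0.167]
tool_rot: [1.0, 0.015, 0.002, -0.001]
ft_force: [-2.5, 0.9, 12.0]
finger_gap: 0.0116
time_s: 7.82
ee_pos: [0.5202, 0.1631, 0.1582]
tool_rot: [1.0, 0.015, 0.002, -0.0]
ft_force: [1.0, 1.6, 4.5]
finger_gap: 0.0116
t 7.82 pos [0.5202 0.1631 0.1582] cm [-0.19  0.06  2.92] rz -0.06 tilt 0.29 F [1.  1.6 4.5] gap 0.0116
```

The jaws parted at 12 N, and the drag is now about 5 N. About 29 mm is left.

```bash
python3 -m creep '[{"x":0,"y":0,"z":0.3,"rx":0,"ry":0,"rz":0,"hand":0},{"x":0,"y":0,"z":0.3,"rx":0,"ry":0,"rz":0,"hand":0},{"x":0,"y":0,"z":0.3,"rx":0,"ry":0,"rz":0,"hand":0},{"x":0,"y":0,"z":0.3,"rx":0,"ry":0,"rz":0,"hand":0},{"x":0,"y":0,"z":0.3,"rx":0,"ry":0,"rz":0,"hand":0}]' 60; python3 -m creep '[{"x":0,"y":0,"z":0.2,"rx":0,"ry":0,"rz":0,"hand":0},{"x":0,"y":0,"z":0.2,"rx":0,"ry":0,"rz":0,"hand":0},{"x":0,"y":0,"z":0,"rx":0,"ry":0,"rz":0,"hand":0}]' 60
```

```text
time_s: 8.23
ee_pos: [0.5185, 0.1628, 0.141]
tool_rot: [1.0, 0.014, 0.0, -0.0]
ft_force: [0.9, 0.9, 4.2]
finger_gap: 0.0115
time_s: 8.48
ee_pos: [0.518, 0.1627, 0.1364]
tool_rot: [1.0, 0.014, -0.0, 0.0]
ft_force: [1.8, 2.5, 1.0]
finger_gap: 0.0117
```

```bash
for i in 1; do python3 -m creep '[{"x":0,"y":0,"z":0.15,"rx":0,"ry":0,"rz":0,"hand":0},{"x":0,"y":0,"z":0.15,"rx":0,"ry":0,"rz":0,"hand":0}]' 60; done; python3 -m creep '[{"x":0,"y":0,"z":0.15,"rx":0,"ry":0,"rz":0,"hand":0},{"x":0,"y":0,"z":0.1,"rx":0,"ry":0,"rz":0,"hand":0}]' 60
```

```text
time_s: 8.65
ee_pos: [0.5182, 0.1627, 0.134]
tool_rot: [1.0, 0.014, -0.0, 0.0]
ft_force: [0.1, 1.8, 3.5]
finger_gap: 0.0117
time_s: 8.82
ee_pos: [0.5182, 0.1627, 0.1315]
tool_rot: [1.0, 0.014, -0.0, 0.0]
ft_force: [0.5, 2.5, 4.2]
finger_gap: 0.0114
```

```bash
python3 -m creep '[{"x":0,"y":0,"z":0.1,"rx":0,"ry":0,"rz":0,"hand":0},{"x":0,"y":0,"z":0.1,"rx":0,"ry":0,"rz":0,"hand":0}]' 60
```

```text
time_s: 8.98
ee_pos: [0.5183, 0.1627, 0.1295]
tool_rot: [1.0, 0.014, -0.0, 0.0]
ft_force: [-0.5, 1.8, 4.2]
finger_gap: 0.0121
```

```bash
python3 -m creep '[{"x":0,"y":0,"z":0.1,"rx":0,"ry":0,"rz":0,"hand":0},{"x":0,"y":0,"z":0,"rx":0,"ry":0,"rz":0,"hand":0}]' 60
```

```text
time_s: 9.15
ee_pos: [0.5183, 0.1627, 0.1288]
tool_rot: [1.0, 0.014, -0.0, 0.0]
ft_force: [-0.8, 1.7, 6.9]
finger_gap: 0.012
```

```bash
python3 -m creep '[{"x":0,"y":0,"z":0.1,"rx":0,"ry":0,"rz":0,"hand":0},{"x":0,"y":0,"z":0,"rx":0,"ry":0,"rz":0,"hand":0}]' 60
```

```text
time_s: 9.32
ee_pos: [0.5184, 0.1628, 0.1288]
tool_rot: [1.0, 0.015, 0.0, 0.0]
ft_force: [-3.0, 2.2, 10.6]
finger_gap: 0.0113
```

```bash
python3 -m creep '[{"x":0,"y":0,"z":0.05,"rx":0,"ry":0,"rz":0,"hand":0},{"x":0,"y":0,"z":0,"rx":0,"ry":0,"rz":0,"hand":0}]' 60
```

```text
time_s: 9.48
ee_pos: [0.5185, 0.1628, 0.1287]
tool_rot: [1.0, 0.015, 0.0, 0.0]
ft_force: [-4.7, 2.3, 12.9]
finger_gap: 0.0117
```

The height stalls at 0.1288 while the force climbs past 12 N, so the collar has landed. I open and retract.

```bash
python3 -m creep '[{"x":0,"y":0,"z":-0.05,"rx":0,"ry":0,"rz":0,"hand":40},{"x":0,"y":0,"z":0,"rx":0,"ry":0,"rz":0,"hand":40},{"x":0,"y":0,"z":0,"rx":0,"ry":0,"rz":0,"hand":40},{"x":0,"y":0,"z":0,"rx":0,"ry":0,"rz":0,"hand":40},{"x":0,"y":0,"z":0,"rx":0,"ry":0,"rz":0,"hand":40},{"x":0,"y":0,"z":0,"rx":0,"ry":0,"rz":0,"hand":40},{"x":0,"y":0,"z":0,"rx":0,"ry":0,"rz":0,"hand":40}]'
python3 -m creep '[{"x":0,"y":0,"z":-1,"rx":0,"ry":0,"rz":0,"hand":40},{"x":0,"y":0,"z":-2,"rx":0,"ry":0,"rz":0,"hand":40},{"x":0,"y":0,"z":-3,"rx":0,"ry":0,"rz":0,"hand":40},{"x":0,"y":0,"z":-3,"rx":0,"ry":0,"rz":0,"hand":40},{"x":0,"y":0,"z":-3,"rx":0,"ry":0,"rz":0,"hand":40},{"x":0,"y":0,"z":-1,"rx":0,"ry":0,"rz":0,"hand":40},{"x":0,"y":0,"z":0,"rx":0,"ry":0,"rz":0,"hand":40},{"x":0,"y":0,"z":0,"rx":0,"ry":0,"rz":0,"hand":40}]'
python3 - <<'E'
from ov import *
import ov
c=cam("scene"); s=env.sense(); off=np.array([.5185,.1624,.13])-s["ee_pos"]
a=go(c,250,110,90,90,6,off); raw=cv2.resize(c["image"][130:190,270:310],None,fx=6,fy=6,interpolation=cv2.INTER_CUBIC)
o=np.zeros((540,790,3),np.uint8); o[:,:540]=a; o[:360,545:785]=raw; cv2.imwrite("pics/f.png",o)
E
```

```text
time_s: 10.07
ee_pos: [0.5182, 0.1626, 0.1273]
tool_rot: [1.0, 0.014, -0.0, 0.0]
ft_force: [0.4, 0.2, -0.3]
finger_gap: 0.0371
time_s: 10.73
ee_pos: [0.5183, 0.1627, 0.2574]
tool_rot: [1.0, 0.014, 0.0, -0.0]
ft_force: [0.2, 0.2, -0.5]
finger_gap: 0.0368
```

View pics/f.png

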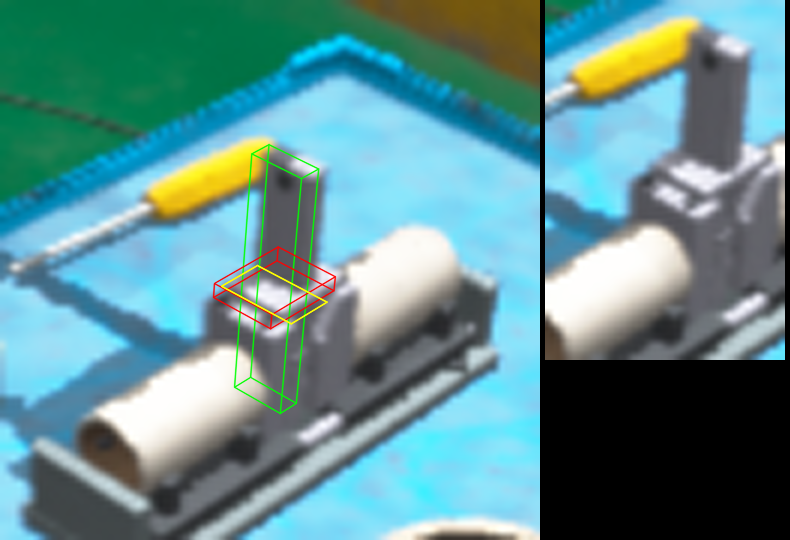

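The blade stands upright in the gap with its collar flat on the jaw tops, at (290,290) in the left panel. It sits within about 1–2 px of the ideal overlay, which is the known camera offset. The gripper is well clear.

```bash
python3 -c "
from rig import env
print(env.job_done())"
```

```text
the job is handed in; nothing more can be done
None
```

The 12 mm spacer is standing in the jig gap with its collar on the jaw tops, and I handed the job in at about 11 s. It reports no verdict.

- **Choice of blade:** I took the steel blade at the far end of the rack. The pictures showed it was the middle thickness, and the grip closed to 11.5–12 mm on it.
- **Push:** the jaws parted at about 12 N, and the drag was about 4–5 N. At the landing the tool height stalled at 0.1288 m while the force rose to about 13 N, which matches the expected home height. The highest force in any reading was 13 N, well under the 80 N limit.
- **Last checks:** after release the tool was about 13 cm higher with no outside force on it. The last picture shows the blade upright with its collar on the jaws.
- **Disagreement:** the scene camera overlay was off by about 1–2 px, for the jig and the rack as well as the blade. I took that as calibration error, not misplacement. In the grasp pictures the fingers looked up to a few pixels higher on the grip than predicted; I did not chase that, and the grip held.

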